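# Set the ratchet prop to its fourth notch

### The arm

A 6-joint arm with a two-finger parallel gripper is mounted at the origin on the work surface. World frame = base frame: x ahead of the robot, y to its left, z up, the work surface at z = 0. Lengths are in m, angles in degrees, forces in N, time in s.
With the tool pointing down it reaches from about 0.35 to 0.875 m from the base axis. Payload 4.2 kg.
Tool frame: the origin (TCP) lies midway between the tips of the shut fingers; the grasp point (between the pads) lies 19 mm behind it; z points along the fingers, y is the line along which they close (so a half turn about z gives the same grasp; the last joint's range is limited). The gripper opens to 87 mm and grips with 3 to 60 N. Pads are 19 mm wide; open, the fingers measure 117 mm over their backs; the gripper's body (75 mm by 190 mm) begins 51 mm behind the grasp point.
Start: joints at [90.333, 22.042, 0.453, 0, -68.411, -14.817], TCP at [0.156, 0.605, 0.223] pointing down, gripper open.
Joint ranges: [-179.83, 179.83], [-69.29, 118.12], [-61.27, 80.66], [-181.25, 117.63], [-171.15, -9.14], [-177.46, 177.46]. Speed limits (degrees/s): [159.86, 159.86, 180, 180, 180, 180].

### API

Orientations are given as [roll, pitch, yaw] about the fixed x, y, z axes, in that order (R = Rz(yaw) Ry(pitch) Rx(roll)).
In Python, from workcell import env gives the robot as it stands. The module is installed in compiled form; this text tells all that it offers. Calls block until the motion is done:
- env.goto(position, orientation): joint-space move of the TCP to a pose.
- env.move_straight(position, rotation=None, rate=0.15, force_limit=None): straight line of the TCP; rotation=None keeps the orientation; rate is the mean speed in m/s. With force_limit (N) it stops when the force on the tool has changed by that much, and returns True; else False.
- env.set_joints(angles): joint-space move.
- env.gripper_to(opening, grasp_force=None): opening from 0.0 (shut) to 1.0 (fully open); grasp_force is the grip in N (None keeps the last); returns when the fingers have stopped.
- env.dwell(seconds).
- env.inverse_kinematics(position, orientation): joint angles nearest the present ones, or None.
- env.read_state(): the state.
- env.grab_frame(name): name is "scene" or "top"; returns a dict with "image" (420x560x3 uint8, blue, green, red), "fx", "fy", "cx", "cy" (pixels), "D" ([k1, k2, p1, p2, k3] as OpenCV has them; the pictures are not rectified), "position" and "orientation" of the camera in the world. Camera axes: x right, y up, looking along -z (the intrinsics and any distortion apply to the point x, -y, -z); pixel columns grow to the right and rows downward; lengths in m; the calibration is good to about 2 mm. A picture is of the moment at which its call begins. There is no depth.
A pose or a line that the arm cannot do raises env.Unreachable and nothing moves.
- env.close_job(): hands the job in; it is judged then, once.
Trained networks look in a picture, given as the dict that the camera call returned (one of the last four; its "shot" number tells which), for a name from the list of things; names that differ only in an ending like _2 or _b are one class to them, and where a whole thing is asked for, a point or a joint stands for the part that bears it (a point fixed in the world has none). Each returns a list of dicts, best first, with "score" (0 to 1); they miss things now and then, are a little off and sometimes report something else, mostly with a low value. They report only what shows in the picture. A call takes as long as a camera call. They do not tell look-alikes from the thing itself.
- env.search_frame(picture, thing): "xyz" ([x, y, z] in m, in world coordinates, good to about 4 mm: the middle of the surface that is visible of it).
- env.trace(picture, thing): "mask" (420x560 bool, what is visible of it).
The state is a dict: "clock": time; "joint_positions": joint angles; "qvel": joint speeds; "joint_torque": joint torques, N m; "position": TCP position; "tool_rot": TCP orientation; "force": force on the tool from outside, world axes, zero at the start; "wrist_torque": the same for the moment, N m; "opening": opening from 0.0 (shut) to 1.0 (fully open); "finger_force": force on a finger pad.
Only numpy, scipy, OpenCV 4.12 (cv2) and the standard library are available. Lean on these libraries where they do the work, as an engineer would, in place of code of your own. Each camera call takes 0.05 s, during which the arm holds its last target. There are 200 camera calls.

### The job

Get the blue bench prop ready to carry the amplifier chassis: take its round head, draw the column up until the latch has clicked exactly four times, and let it settle onto that fourth notch, for it cannot be lowered again. Then prove that the latch has caught by pressing straight down on the rubber pad on top of the head with about 12 N for one second, never more than 25 N, and let go. Leave the other things on the bench where they lie.

Things in the scene. Friction and masses are not known exactly. Their poses are not given: they have to be found in the camera images.
- prop: The ratchet prop's fixed part, bolted down: blue foot plate 130 x 100 x 12 mm, square blue tower 40 x 40 mm up to 120 mm above the bench, grey latch housing on its +x side (to 48 mm from the column axis, 62 to 120 mm up). Origin: on the bench, on the column axis; x points to the housing, z up. Nothing here releases the latch.
- column: Steel column with head, one piece, 4 to 8 N in weight. Slides straight up out of the tower, 105 mm of travel; starts fully down. Six hidden teeth 14 mm apart; a spring latch snaps under each as it passes. Let go, it slides down to the last notch passed (before the first: to the bottom). Origin on its axis, 167 mm below the head's centre (on the bench when down); axes as the prop's.
- housing (a point): Centre of the latch housing's outer (+x) face. The latch inside sits at an unknown height: the first click comes from 4 to 30 mm of lift, the others 14 mm apart. Over 8 mm before a click the pull rises by 6 to 14 N, then falls back within 2 to 4 mm: the click; stopped within that fall, the tooth may hang half caught. The red button moves out 6 mm as a tooth passes and jumps in at the click.
- head (a point): Centre of the column's round head: an upright dark steel cylinder with a red ring, 40 mm across and 26 mm high; its underside is 34 mm above the tower's top when the column is down. Grip it from above, at any yaw.
- pad_top (a point): Centre of the top face of the round black rubber pad on the head: 32 mm across, its top 21 mm above the head's centre. It is springy: it gives about 1 mm per 9 N, straight down, and stops after 5 mm.
- chassis: Open aluminium amplifier chassis, 230 x 150 x 66 mm, with knobs on its -x face; fixed. Origin: on the bench under its middle.
- screwdriver: Small black screwdriver with yellow cap, 155 mm long, lying along its x axis. Leave alone.
- multimeter: Yellow multimeter 150 x 75 x 30 mm lying face up, long side along x. Origin: under its middle. Leave alone.
- reel: Blue wire reel standing on end, 60 mm across, 40 mm high. Leave alone.
- flux_jar: Amber jar with white cap, 50 mm across, 55 mm high. Leave alone.
- heatsink: Black finned heat sink 60 x 54 x 28 mm. Leave alone.
Mind the look-alikes: they are no part of the job. Leave any orange or pink look-alike of the prop alone.

How it is judged (in metres and radians):
On the way, in this order (a step that is already met when the one before it is completed fails the run):
1. the column rests on the latch at its fourth notch (latch nose, pawl_c0 and pawl_c1, under the fourth tooth), let go (z of pawl_c0 in the frame of column between 0.029 and 0.0345 m and contact force between column and pawl_c1 above 1.5 N and contact force between anything else and pad below 1 N and contact force between the fingers and column below 0.5 N), for 0.2 s.
2. the pad is pressed down with 7 to 18 N for 0.4 s, the column staying on the fourth notch (z of pawl_c0 in the frame of column between 0.029 and 0.0345 m and contact force between column and pawl_c1 above 1.5 N and contact force between the fingers and pad between 7 and 18 N), for 0.4 s.
At the end, for the whole second after the job is handed in: The column stands at rest on the latch at its fourth notch (the fourth tooth, counted in clicks from fully down, within about 3 mm), carried by the latch, and nothing touches the head or the pad (z of pawl_c0 in the frame of column between 0.029 and 0.0345 m and contact force between column and pawl_c1 above 1.5 N and linear speed of column below 0.01 m/s and contact force between anything else and pad below 0.5 N).
It fails at once if the pad is pressed with more than 27 N (contact force between anything else and pad above 27 N).
It fails at once if the column is raised past its fourth notch to the fifth (z of pawl_c0 in the frame of column below 0.0175 m).
It fails at once if a loose thing on the bench (screwdriver, multimeter, reel, jar or heat sink) is moved more than 15 mm (distance of any of screwdriver, multimeter, reel, flux_jar, heatsink from where it was at the start of the episode above 0.015 m).
It also fails if it takes over 70 s, if anything falls off the work surface, if the arm or the gripper's body presses on something with over 40 N, if the wrist force passes 120 N, or if a joint passes its speed limit or range.

## Working session

There is one attempt and no reset: what is moved stays moved. The work goes in short steps, each a Python script; the robot and the scene stay as the last script left them, time stands still between calls to the robot, and variables do not carry over. Pictures are saved under pics/ and viewed, at most 10 in all, crops included, and the job is handed in when it is done.

```bash
mkdir -p pics; python3 - <<'E'
from workcell import env
import cv2,numpy as np
a=env.grab_frame("scene");b=env.grab_frame("top")
for n,p in(("scene",a),("top",b)):
    cv2.imwrite(f"pics/{n}0.png",p["image"]); print(n,p["fx"],p["cx"],p["D"],p["position"],p["orientation"])
    for t in("head","pad_top","housing","column","prop"):
        for d in env.search_frame(p,t)[:4]: print(t,np.round(d["xyz"],3),round(d["score"],2))
s=env.read_state();print(s)
E
```

```text
scene 438.29277481555164 281.1299354011358 [-0.12210129  0.          0.          0.          0.        ] [ 1.45681118 -0.24201684  0.91299516] [49.44765552  1.24981974 73.80556509]
head [0.631 0.07  0.174] 0.83
head [ 0.514 -0.136  0.174] 0.78
head [0.274 0.279 0.168] 0.74
pad_top [ 0.513 -0.129  0.191] 0.67
pad_top [0.625 0.077 0.189] 0.65
housing [0.285 0.279 0.035] 0.8
housing [ 0.532 -0.14   0.024] 0.67
housing [0.643 0.066 0.028] 0.63
column [0.279 0.281 0.167] 0.51
column [ 0.521 -0.135  0.178] 0.49
prop [0.639 0.063 0.026] 0.93
prop [ 0.529 -0.136  0.029] 0.62
prop [0.286 0.275 0.035] 0.56
prop [ 0.521 -0.131  0.178] 0.46
top 465.4626300829686 278.7978730697517 [-0.11540705  0.          0.          0.          0.        ] [ 0.43674832 -0.00920945  1.13839069] [  5.57365603   0.87694532 -90.20112027]
head [0.266 0.282 0.187] 0.81
head [ 0.503 -0.129  0.186] 0.71
pad_top [0.265 0.288 0.191] 0.73
pad_top [0.616 0.074 0.192] 0.68
pad_top [ 0.504 -0.129  0.186] 0.67
housing [0.61  0.063 0.01 ] 0.93
housing [0.286 0.267 0.017] 0.85
housing [ 0.508 -0.123  0.012] 0.69
column [ 0.504 
[... 162 characters left out ...]
2 0.007] 0.62
{'clock': 0.6, 'joint_positions': array([ 9.03317792e+01,  2.20397481e+01,  4.53636277e-01, -1.60960319e-03,
       -6.84109415e+01, -1.48169585e+01]), 'qvel': array([ 0.04880592, -0.08075624, -0.13852849, -0.10763537, -0.02410999,
       -0.01508901]), 'joint_torque': array([-1.16379866e-03, -3.90213561e+01,  1.87529361e+01,  4.22259673e+00,
        1.52945111e-02, -2.86298439e-05]), 'position': array([0.15629057, 0.60512519, 0.22257319]), 'tool_rot': array([-1.79997534e+02,  2.20051663e-03, -1.44857715e+01]), 'force': array([-0.64908479, -1.11462154, -0.01905917]), 'wrist_torque': array([0.04620888, 0.03516007, 0.03948342]), 'finger_force': 0.0, 'opening': 0.9974420703144816}
```

View pics/scene0.png

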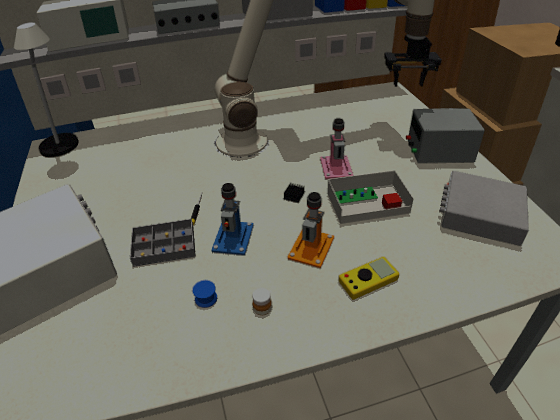

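View pics/top0.png

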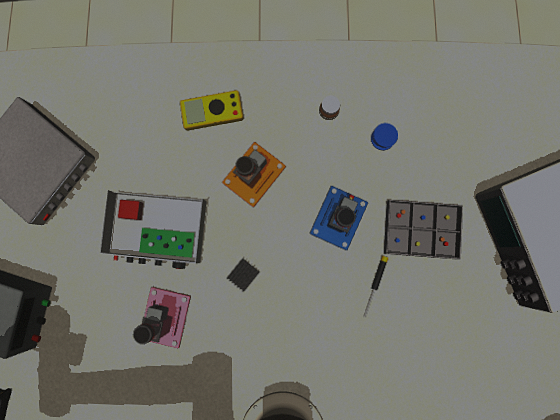

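The blue prop is at about (232,215) in the scene view, with its pad near (228,187), and at (345,215) in the top view. The orange one at (250,165) and the pink one at (155,325) are the look-alikes. Next I'll triangulate the blue pad and move above it.

```bash
cat > h.py <<'E'
from workcell import env
import cv2,numpy as np
from scipy.spatial.transform import Rotation as R
def ray(p,uv):
    K=np.array([[p["fx"],0,p["cx"]],[0,p["fy"],p["cy"]],[0,0,1]])
    x,y=cv2.undistortPoints(np.array([[uv]],float),K,np.array(p["D"],float))[0,0]
    return np.array(p["position"]),R.from_euler("xyz",p["orientation"],degrees=True).apply([x,-y,-1])
def at_z(p,uv,z):
    o,d=ray(p,uv); return o+d*(z-o[2])/d[2]
def cen(p,t,near,tol=25):
    for d in env.trace(p,t):
        v,u=np.nonzero(d["mask"]); c=np.array([u.mean(),v.mean()])
        if np.hypot(*(c-near))<tol: return c,len(u),d["score"]
E
python3 - <<'E'
from h import *
a=env.grab_frame("scene");b=env.grab_frame("top")
for p,n in((a,(228,187)),(b,(345,215))):
    for t,z in(("pad_top",.186),("head",.172)):
        r=cen(p,t,n); 
        if r: print(t,r,at_z(p,r[0],z))
for yaw in(0,45,90,-45,-90,-13): print(yaw,env.inverse_kinematics([.506,-.131,.28],[180,0,yaw]),)
E
```

```text
pad_top (array([227.69047619, 186.8452381 ]), 84, 0.65) [ 0.50975319 -0.13474749  0.186     ]
head (array([228.69491525, 194.2       ]), 295, 0.81) [ 0.52448636 -0.13621783  0.172     ]
pad_top (array([345.88235294, 217.0802139 ]), 187, 0.74) [ 0.50649822 -0.13254347  0.186     ]
head (array([345.25242718, 217.6828479 ]), 309, 0.83) [ 0.50627299 -0.13302055  0.172     ]
0 [ 3.28731487e+00  9.84827674e+00 -8.20462569e+00  2.54444375e-14
 -7.19470976e+01  8.67126851e+01]
45 [  3.28731487   9.84827674  -8.20462569   0.         -71.94709757
 131.71268513]
90 [  3.28731487   9.84827674  -8.20462569   0.         -71.94709757
 176.71268513]
-45 [ 3.28731487e+00  9.84827674e+00 -8.20462569e+00  2.54444375e-14
 -7.19470976e+01  4.17126851e+01]
-90 [  3.28731487   9.84827674  -8.20462569   0.         -71.94709757
  -3.28731487]
-13 [ 3.28731487e+00  9.84827674e+00 -8.20462569e+00  2.54444375e-14
 -7.19470976e+01  7.37126851e+01]
```

```bash
python3 - <<'E'
from h import *
env.move_straight([.156,.605,.30])
env.goto([.507,-.133,.30],[180,0,-45])
env.move_straight([.507,-.133,.215],rate=.1)
s=env.read_state();print(s["clock"],s["position"],s["force"])
a=env.grab_frame("scene");b=env.grab_frame("top")
va=a["image"][120:280,150:330];vb=b["image"][130:300,260:440]
f=lambda i:cv2.resize(i,(400,400),interpolation=cv2.INTER_CUBIC)
cv2.imwrite("pics/above.png",np.hstack([f(va),f(vb)]))
E
```

```text
5.4417 [ 0.50752133 -0.13304264  0.21568951] [ 0.2459657  -0.05234747  0.82046175]
```

View pics/above.png

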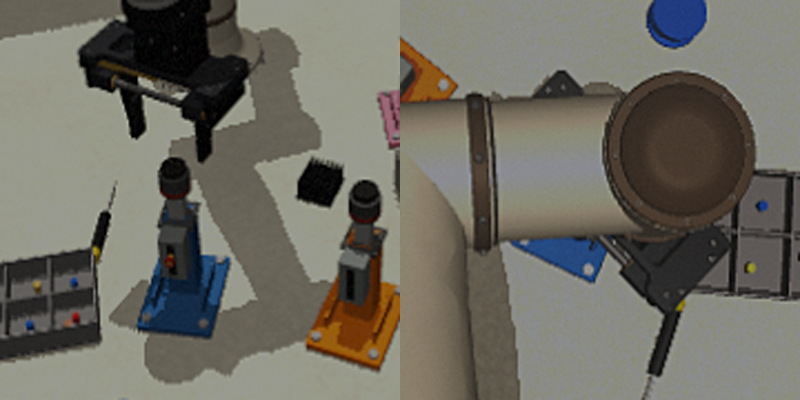

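The open fingertips, at about (138,135) and (205,158) in the left crop, straddle the pad at (173,163). I'll descend and grip.

```bash
python3 - <<'E'
from h import *
print(env.move_straight([.507,-.133,.149],rate=.06,force_limit=6))
s=env.read_state();print(s["clock"],s["position"],s["force"])
env.gripper_to(0.5,10)
s=env.read_state();print(s["opening"],s["force"],s["finger_force"])
env.gripper_to(0.0,10)
s=env.read_state();print(s["opening"],s["force"],s["wrist_torque"],s["finger_force"])
a=env.grab_frame("scene")
cv2.imwrite("pics/grip.png",cv2.resize(a["image"][140:270,170:300],(520,520),interpolation=cv2.INTER_CUBIC))
print(env.read_state()["clock"])
E
```

```text
False
6.7917 [ 0.50737327 -0.13302348  0.14946325] [-0.02001539 -1.11484391  0.65556957]
0.49749374740375496 [ 0.28784359 -0.54112524  0.54520549] 0.0
0.4521852853883792 [-0.99415144 -1.65576204  0.4508435 ] [-0.33243745  0.20004408  0.0656268 ] 9.99998060753569
8.0917
```

View pics/grip.png

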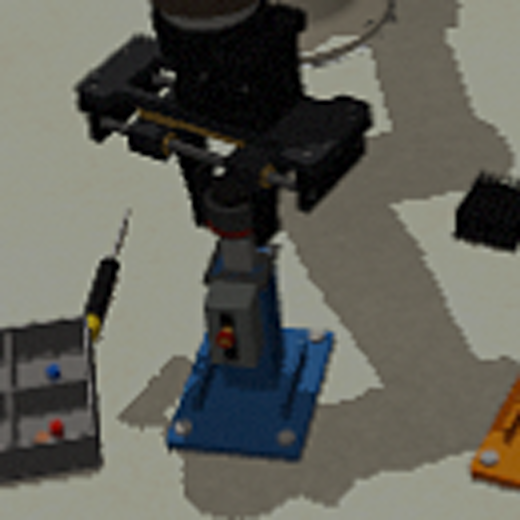

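```bash
cat >> h.py <<'E'
import json
def lift(z0,z1,step=.001,rate=.02,log=True):
    out=[]
    for z in np.arange(z0+step,z1+1e-9,step):
        env.move_straight([.507,-.133,z],rate=rate)
        s=env.read_state(); out.append((1e3*z,1e3*s["position"][2],s["force"][2]))
    print(" ".join(f"{a:.1f}/{b:.1f}:{f:.1f}" for a,b,f in out)); print(s["clock"],s["force"],s["finger_force"],s["opening"])
    return out
E
python3 - <<'E'
from h import *
env.gripper_to(0.0,50)
s=env.read_state();print(s["clock"],s["force"],s["position"])
lift(.149,.165)
E
```

```text
8.3083 [-1.12751833 -3.58196401  0.33601767] [ 0.50669612 -0.13323871  0.14898612]
150.0/149.0:-7.0 151.0/150.1:-8.4 152.0/151.1:-7.6 153.0/152.1:-7.2 154.0/153.1:-7.5 155.0/154.1:-6.6 156.0/155.1:-7.9 157.0/156.1:-7.5 158.0/157.1:-8.1 159.0/158.0:-8.1 160.0/159.0:-8.5 161.0/160.1:-8.0 162.0/161.0:-7.4 163.0/162.1:-7.6 164.0/163.0:-7.3 165.0/163.4:-10.5
12.3083 [  2.53933122  -5.14970674 -10.52665361] 50.001694802194834 0.44974267577226246
```

```bash
python3 - <<'E'
from h import *
lift(.165,.192)
E
```

```text
166.0/163.9:-12.2 167.0/164.6:-14.3 168.0/165.4:-14.9 169.0/166.3:-15.6 170.0/167.2:-16.2 171.0/168.0:-17.1 172.0/168.7:-19.4 173.0/169.5:-19.1 174.0/172.5:-8.0 175.0/173.9:-8.3 176.0/175.0:-7.6 177.0/176.0:-7.1 178.0/176.9:-7.7 179.0/177.3:-11.0 180.0/177.9:-13.0 181.0/178.6:-14.9 182.0/179.3:-16.2 183.0/180.1:-15.7 184.0/181.0:-16.7 185.0/181.8:-16.8 186.0/182.6:-17.8 187.0/183.3:-19.3 188.0/186.3:-8.3 189.0/187.8:-8.2 190.0/188.9:-7.7 191.0/189.9:-8.8 192.0/190.9:-8.0
19.0583 [ 1.68817387 -4.85355154 -7.99980203] 50.00166364945471 0.4465533252855166
```

Clicks 1 and 2 came at commanded heights of 174 and 188 mm, so 3 and 4 should come at 202 and 216 mm. I'll stop at 219.5 mm.

```bash
python3 - <<'E'
from h import *
lift(.192,.219)
a=env.grab_frame("scene")
cv2.imwrite("pics/up.png",cv2.resize(a["image"][120:270,160:310],(520,520),interpolation=cv2.INTER_CUBIC))
E
```

```text
193.0/191.3:-10.3 194.0/191.8:-12.8 195.0/192.5:-14.1 196.0/193.2:-14.1 197.0/194.0:-16.2 198.0/194.9:-16.8 199.0/195.7:-17.1 200.0/196.5:-18.2 201.0/197.2:-19.5 202.0/200.1:-9.8 203.0/201.7:-7.3 204.0/202.9:-8.0 205.0/203.9:-8.2 206.0/204.9:-7.5 207.0/205.3:-10.9 208.0/205.7:-12.3 209.0/206.4:-14.3 210.0/207.1:-15.5 211.0/207.9:-15.2 212.0/208.7:-17.3 213.0/209.6:-18.1 214.0/210.4:-17.6 215.0/211.1:-19.5 216.0/213.9:-9.8 217.0/215.7:-8.9 218.0/216.8:-7.4 219.0/217.8:-8.0
25.8083 [ 1.5736943  -4.98564417 -7.97541312] 50.00187068246305 0.4485835626078913
```

View pics/up.png

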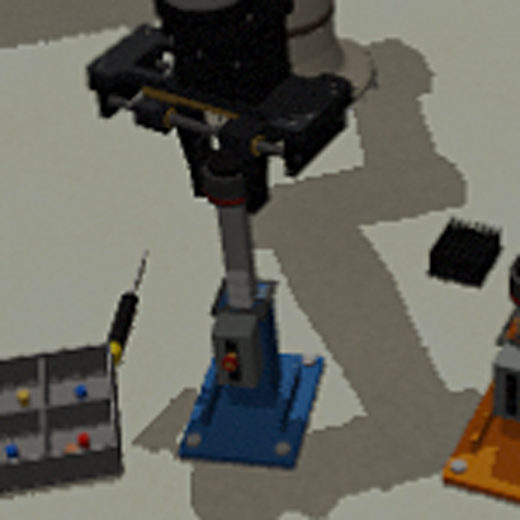

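Four clicks are done, and the picture shows the column raised about 69 mm with the button at about (230,362) pulled in. I'll lower it until the latch carries it, then release.

```bash
python3 - <<'E'
from h import *
z=.219
for i in range(12):
    z-=.0007
    env.move_straight([.507,-.133,z],rate=.02)
    s=env.read_state();print(f"{z*1e3:.1f}/{s['position'][2]*1e3:.1f}:{s['force'][2]:.1f}",end=" ")
    if s["force"][2]>-2: break
env.gripper_to(0.8,20)
s=env.read_state();print(s["clock"],s["position"],s["force"],s["opening"])
env.move_straight([.507,-.133,.30],rate=.08)
env.gripper_to(0.0,20)
env.dwell(.3)
s=env.read_state();print(s["clock"],s["position"],s["force"])
a=env.grab_frame("scene")
for t in("pad_top","head"):
    print(t,[(np.round(d["xyz"],3),round(d["score"],2)) for d in env.search_frame(a,t)[:4]])
r=cen(a,"pad_top",(227,165)); print(r, r and at_z(a,r[0],.255))
cv2.imwrite("pics/rel.png",cv2.resize(a["image"][90:240,160:310],(520,520),interpolation=cv2.INTER_CUBIC))
E
```

```text
218.3/217.3:-7.8 217.6/216.7:-8.3 216.9/216.2:-7.9 216.2/215.6:-6.9 215.5/215.5:-4.3 214.8/215.4:-0.4 28.175 [ 0.50701756 -0.13299702  0.2147661 ] [ 0.2527289   0.46058882 -0.27329965] 0.7968975553620393
31.0 [ 0.50701003 -0.13298298  0.29998821] [-0.02790127  0.43426498 -0.50925937]
pad_top [(array([ 0.511, -0.134,  0.256]), 0.62), (array([0.625, 0.073, 0.191]), 0.51), (array([0.272, 0.284, 0.187]), 0.36)]
head [(array([0.631, 0.075, 0.175]), 0.85), (array([ 0.514, -0.134,  0.211]), 0.77), (array([0.276, 0.282, 0.169]), 0.62)]
(array([224.95890411, 167.        ]), 73, 0.55) [ 0.5139696  -0.13584234  0.255     ]
```

View pics/rel.png

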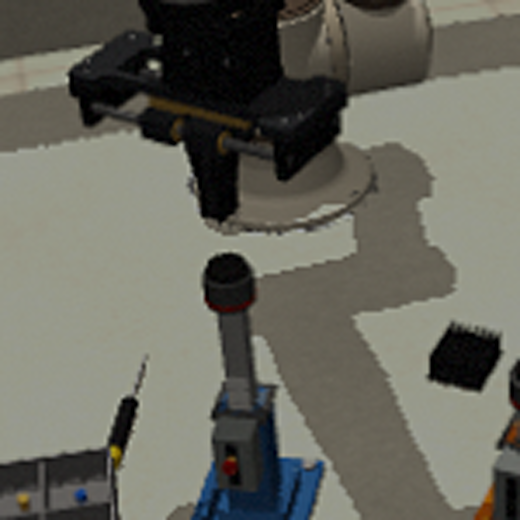

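The column stands released, with its pad at about (228,265) in the crop and the shut fingertips directly above it at (218,215). The expected pad top is z ≈ 0.254, so I'll press there in small steps.

```bash
python3 - <<'E'
from h import *
P=[.507,-.133]
print(env.move_straight(P+[.259],rate=.06,force_limit=5))
env.dwell(.2)
F=lambda:np.mean([env.read_state()["force"][2] for _ in range(3)])
f0=F();z=.259;print(f0)
while z>.246:
    z-=.0005; env.move_straight(P+[z],rate=.01); f=F()-f0
    print(f"{z*1e3:.1f}:{f:.1f}",end=" ")
    if f>11: break
for i in range(6):
    env.dwell(.2); s=env.read_state(); print(round(s["force"][2]-f0,1),np.round(s["force"],1),end=" ")
print(s["position"])
env.move_straight(P+[.27],rate=.03)
env.move_straight(P+[.36],rate=.1)
env.dwell(.3)
s=env.read_state();print(s["clock"],s["force"])
a=env.grab_frame("scene")
cv2.imwrite("pics/end.png",cv2.resize(a["image"][90:240,160:310],(520,520),interpolation=cv2.INTER_CUBIC))
E
```

```text
False
-0.1873697176972929
258.5:0.8 258.0:-0.1 257.5:-0.7 257.0:0.7 256.5:1.1 256.0:0.6 255.5:0.6 255.0:0.5 254.5:2.1 254.0:3.4 253.5:5.1 253.0:6.6 252.5:8.3 252.0:9.2 251.5:10.5 251.0:11.4 11.8 [-3.6  2.5 11.6] 11.4 [-4.2  2.  11.2] 10.4 [-4.5  1.5 10.2] 11.6 [-4.9  2.5 11.4] 11.2 [-3.3  2.8 11. ] 10.4 [-3.6  2.3 10.3] [ 0.50718729 -0.13312022  0.25334063]
39.5667 [ 0.69407165  0.63754117 -0.10593367]
```

View pics/end.png

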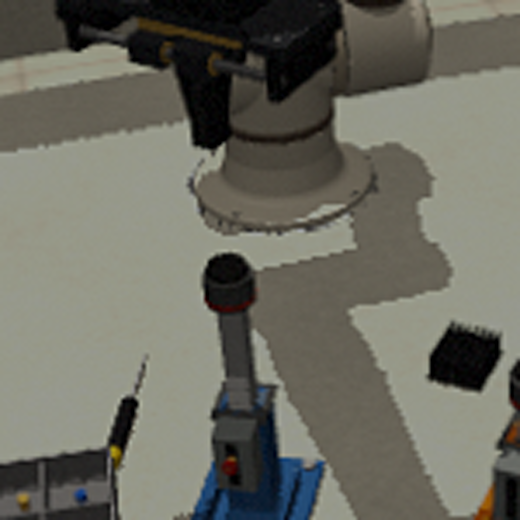

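The latch held at about 11 N for 1.2 s. The head is still at (228,280) in the crop, as before, and nothing is touching it.

```bash
python3 -c "
from workcell import env
print(env.close_job())"
```

```text
the job is handed in; nothing more can be done
None
```

The blue prop is raised to its fourth notch and resting on the latch; it held a press of about 11 N on the pad for 1.2 s, was let go, and the job is handed in (no verdict was returned).

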